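# Turn the bangle stand to show the red cushion

## Task

A customer wants to see the bangle on the red cushion: with a fingertip, gently push on the bare steel arms of the turning bangle stand until the red cushion is lined up with the gold arrow on the stand's foot, let it come to rest there, and take the hand away. Do not grip, lift or shove the stand itself, do not touch the cushions or the bangles on them, and leave the other things on the counter alone.

Things in the scene. Friction and masses are not known exactly. Their poses are not given: they have to be found in the camera images.
- stand: Turning bangle stand, loose on the counter, about 3 kg. Foot: black disc 150 mm across, 14 mm high, with a flat tongue 45 mm wide, 7 mm high, reaching 245 mm from the centre along +x; on it a gold arrow (thin line, head 190 to 243 mm out) pointing inward at the post. Origin: centre of the foot's underside, z up. A 22 mm steel post carries the rotor (see hub).
- rotor (a joint): Angle of the red arm from the arrow's direction (foot's +x), counter-clockwise positive from above, rad; 0 or any whole turn = lined up. Turns endlessly both ways with light friction (0.05 N m: under 1 N at mid-arm) and stays where left. Counter-clockwise from the red arm come the black (+120 degrees) and the cream (+240).
- hub (a point): Point on the rotor's axis, 71 mm above the counter. Hub 36 mm across, heights 58 to 84 mm, gold cap to 90. Three level steel arms, 14 x 14 mm square, heights 64 to 78 mm, 120 degrees apart, bare from 18 to 104 mm from the axis, a cushion at each end. Free space below the arms down to the foot. Its x axis points along the red arm.
- red_tip (a point): Tip of the small red nib on the outer edge of the red cushion, 184 mm from the axis; the line from the axis to it is the red arm's middle line.
- arrow_mark (a point): Point on the tongue's middle line, 184 mm from the axis, just ahead of the gold arrowhead's tip: when the red cushion is lined up, its nib is straight above this point.
- cushion_red: Red round cushion at the end of one arm, 72 mm across, centre 140 mm from the axis, heights 78 to 102 mm; a gold bangle 68 mm across is fixed on it. Origin: centre of its underside; x points outward along the arm. Do not touch.
- cushion_black: The same, black, bangle included. Do not touch.
- cushion_cream: The same, cream, bangle included. Do not touch.
- tool_block: Bystander: loose black tool block 70 x 50 x 35 mm high with small steel stubs to 43 mm; origin at the centre of its underside.
- ring_box: Bystander: loose blue ring box, closed, 55 x 55 x 42 mm high; origin at the centre of its underside.
- loose_bangle: Bystander: loose gold bangle lying flat, 68 mm across, 10 mm high; origin at the centre of its underside.
- jar: Bystander: loose small jar with an orange cap, 54 mm across, 75 mm high; origin at the centre of its underside.

How it is judged:
At the end, for the whole second after the job is handed in: The red cushion's nib lies within 16 mm (5 degrees) of being straight above the mark at the arrow's tip, the rotor is at rest, the stand's foot has moved less than 20 mm (30 mm at the arrow) and stands upright, and every bystander is within 20 mm of where it was (horizontal distance between red_tip and arrow_mark below 0.016 m and velocity of joint rotor between -0.05 and 0.05 rad/s and distance of each of stand, tool_block, ring_box, loose_bangle, jar from where it was at the start of the episode below 0.02 m and distance of arrow_mark from where it was at the start of the episode below 0.03 m and angle between stand's own z axis and vertical below 0.05 rad); the robot touches nothing.
It fails at once if the stand is lifted or tipped (height (world z) of stand above 0.01 m or angle between stand's own z axis and vertical above 0.1 rad).
It fails at once if the stand is shoved: its foot moves more than 20 mm, or 30 mm at the arrow (distance of stand from where it was at the start of the episode above 0.02 m or distance of arrow_mark from where it was at the start of the episode above 0.03 m).
It fails at once if the stand is gripped or pushed hard (more than 35 N from the fingers) (contact force between the fingers and stand above 35 N).
It fails at once if a cushion or its bangle is touched (more than 0.5 N) (contact force between any of the fingers, the arm and cushion_red above 0.5 N or contact force between any of the fingers, the arm and cushion_black above 0.5 N or contact force between any of the fingers, the arm and cushion_cream above 0.5 N).
It fails at once if another thing on the counter is moved more than 20 mm (distance of any of tool_block, ring_box, loose_bangle, jar from where it was at the start of the episode above 0.02 m).
It also fails if it takes over 40 s, if anything falls off the work surface, if the arm or the gripper's body presses on something with over 40 N, if the wrist force passes 120 N, or if a joint passes its speed limit or range.

## Robot

A 7-joint arm with a two-finger parallel gripper is mounted at the origin on the work surface. World frame = base frame: x ahead of the robot, y to its left, z up, the work surface at z = 0. Lengths are in m, angles in rad, forces in N, time in s.
With the tool pointing down it reaches from about 0.4 to 0.75 m from the base axis. Payload 19.5 kg.
Tool frame: the origin (TCP) lies between the finger pads; the fingertips stand 22 mm ahead of it and the grasp point (between the pads) lies 3 mm ahead of it (env.tips_ahead is the distance from the TCP to the fingertips, in m); y points along the fingers, z is the direction in which the jaws open and shut, and the axes are right-handed (so a half turn about y gives the same grasp; the last joint's range is limited). The gripper opens to 85 mm and grips with 20 to 120 N. Pads are 22 mm wide; open, the fingers measure 114 mm over their backs; the gripper's body (76 mm by 85 mm) begins 54 mm behind the grasp point. The pads swing forward as they close: fully open they stand 13 mm farther back than shut.
Start: joints at [1.103, 0.707, -0.028, 1.485, 0.022, 0.951, -0.075], TCP at [0.237, -0.524, 0.253] pointing down, gripper open.
Joint ranges: [-2.71, 2.71], [-0.32, 2.16], [-1.57, 1.52], [0, 2.45], [-1.46, 4.6], [0, 2.02], [-2.83, 2.83]. Speed limits (rad/s): [1.89, 1.89, 2.57, 2.57, 3.01, 3.01, 3.01].

## Interface

Orientations are given as a 3x3 rotation matrix whose columns are the frame's x, y, z axes.
In Python, from cell import env, imaging, outline_of gives the robot as it stands.
- The arm moves only by the tool step_arm, never from a script. Its argument "deltas" is a list of rows, each a list of 7 numbers: the shift along the world's x, y, z in m, then the turn, a rotation vector about the world's x, y, z in rad, then the opening in per cent of the stroke, from 0 (shut) to 100 (fully open). In form: [[x, y, z, wx, wy, wz, grip], ...]. A call has 1 to 10 rows; each row is the pose to reach, as a shift and turn from the pose measured when the call began; what a row does not reach only later rows make up. A row lasts 1/8 s, in which the tool goes at most 62.5 mm and 10.7 degrees, less where a joint would pass 70% of its speed; a pose out of reach is approached as far as the arm can. A call with a gripper value outside its range is refused whole. The fingers move at their own pace and stop on an object; "force" is the grip in N (left out, the last holds). Time passes only in rows, so rows that repeat a pose let the fingers close. It gives the time, the measured TCP pose, the force and the opening at its end, in the units of the state.
- env.sense(): the state, without advancing time (a new reading comes with each control period).
- imaging.camera(name): name is "side" or "top" or "wrist"; returns a dict with "img" (384x512x3 uint8, red, green, blue), "depth" (384x512 float32, m along the optical axis (not along the pixel's ray), 0 where there is no reading), "intrinsics" (3x3 intrinsics, pixels), "k1" (the pictures are not rectified: a ray, as slopes to the right and down, at radius r is drawn at 1 + k1 r^2 times it, then the intrinsics apply), "rvec" (rotation vector, rad) and "tvec" (3), from world to camera coordinates, as OpenCV has them. Camera axes: x right, y down, z forward; pixel columns grow to the right and rows downward; lengths in m; the calibration is good to about 2 mm. A picture is of the moment at which its call begins.
- env.finish_job(): hands the job in, once; it reports no verdict.
Trained networks look in a picture, given as the dict that the camera call returned (one of the last four; its "shot" number tells which), for a name from the list of things; names that differ only in an ending like _2 or _b are one class to them, and where a whole thing is asked for, a point or a joint stands for the part that bears it (a point fixed in the world has none). Each returns a list of dicts, best first, with "p" (0 to 1); they miss things now and then, are a little off and sometimes report something else, mostly with a low value. They report only what shows in the picture. A call takes as long as a camera call.
- outline_of(picture, query): "mask" (384x512 bool, what is visible of it) and "position" ([row, column] in pixels, amid what is visible of it).
The state is a dict: "time_s": time; "q": joint angles; "qvel": joint speeds; "joint_torque": joint torques, N m; "position": TCP position; "orientation": TCP orientation; "force": force on the tool from outside, world axes, zero at the start; "torque": the same for the moment, N m; "gripper_width": finger opening in m.
Only numpy, scipy, OpenCV 4.12 (cv2) and the standard library are available. Lean on these libraries where they do the work, as an engineer would, in place of code of your own. Each camera call takes 0.05 s, during which the arm holds its last target. There are 200 camera calls.

## Working session

There is one attempt and no reset: what is moved stays moved. The work goes in short steps, Python scripts to look and compute and a tool call to move; the robot and the scene stay as the last step left them, time stands still between calls to the robot, and variables do not carry over. Pictures are saved under pics/ and viewed, about 8 in all and at most 12, crops included, and the job is handed in when it is done.

Besides the shell and the picture viewer there is one more tool, called as a command line: name --pt "numbers of a row" for each row, then --argument value for the rest. step_arm: Moves the arm, as the interface text tells. Its arguments: {"type":"object","properties":{"deltas":{"type":"array"},"force":{"type":"number"}},"required":["deltas"]}

```bash
mkdir -p pics; ls
cat > h.py <<'E'
import numpy as np, cv2
from cell import env, imaging, outline_of
def ray(c,px):  # px (row,col) -> origin, dir world
    K=c["intrinsics"];d=np.array([(px[1]-K[0,2])/K[0,0],(px[0]-K[1,2])/K[1,1]])
    u=d.copy()
    for _ in range(10): u=d/(1+c["k1"]*(u@u))
    R=cv2.Rodrigues(np.array(c["rvec"],float))[0];t=np.array(c["tvec"],float).ravel()
    return -R.T@t, R.T@np.array([u[0],u[1],1.])
def at_z(c,px,z):
    o,d=ray(c,px);return o+d*(z-o[2])/d[2]
def at_d(c,px):
    o,d=ray(c,px);return o+d*c["depth"][int(px[0]),int(px[1])]
def save(c,n,crop=None):
    im=c["img"][...,::-1]
    if crop: r0,r1,c0,c1=crop; im=cv2.resize(im[r0:r1,c0:c1],None,fx=2,fy=2)
    cv2.imwrite("pics/"+n,im)
E
python3 - <<'E'
from h import *
for n in ["top","side"]:
    c=imaging.camera(n); save(c,n+"0.png"); print(n,(lambda o:o)(ray(c,(192,256))[0]))
    for q in ["stand","hub","red_tip","arrow_mark","cushion_red","cushion_black","cushion_cream","tool_block","ring_box","loose_bangle","jar"]:
        try:
            for o in outline_of(c,q)[:1]:
                p=o["position"]; print(q,round(o["p"],2),np.round(p),np.round(at_d(c,p),3),o["mask"].sum())
        except Exception as e: print(q,e)
s=env.sense();print(s["position"],s["orientation"],s["gripper_width"],s["time_s"])
E
```

```text
pics
top [0.54725955 0.02645152 0.9095569 ]
stand 0.71 [233. 318.] [ 0.545 -0.111  0.082] 7497
hub 0.66 [245. 320.] [ 0.52  -0.117  0.077] 3756
red_tip 0.61 [182. 215.] [0.657 0.12  0.041] 579
arrow_mark 0.73 [238. 317.] [ 0.534 -0.108  0.09 ] 7919
cushion_red 0.72 [260. 254.] [0.486 0.024 0.101] 940
cushion_black 0.8 [278. 367.] [ 0.457 -0.21   0.102] 945
cushion_cream 0.88 [173. 319.] [ 0.673 -0.108  0.101] 797
tool_block 0.88 [304. 392.] [ 0.393 -0.284  0.036] 883
ring_box 0.96 [182. 213.] [0.655 0.123 0.042] 613
loose_bangle 0.63 [136. 270.] [ 0.777 -0.006  0.005] 117
jar 0.75 [230. 408.] [ 0.557 -0.306  0.075] 679
side [-0.13028374  0.79462608  0.92843047]
stand 0.64 [190. 310.] [ 0.592 -0.132  0.013] 2961
hub 0.84 [185. 313.] [ 0.556 -0.095  0.07 ] 1818
red_tip 0.65 [213. 307.] [0.466 0.033 0.099] 472
arrow_mark 0.84 [190. 310.] [ 0.593 -0.13   0.012] 2989
cushion_red 0.92 [212. 305.] [0.473 0.034 0.099] 480
cushion_black 0.58 [178. 367.] [ 0.451 -0.205  0.095] 402
cushion_cream 0.84 [158. 286.] [ 0.671 -0.106  0.098] 406
tool_block 0.74 [201. 398.] [ 0.369 -0.256  0.031] 427
ring_box 0.89 [218. 235.] [0.63  0.135 0.039] 460
loose_bangle 0.65 [193. 238.] [0.733 0.031 0.008] 150
jar 0.84 [162. 358.] [ 0.548 -0.302  0.053] 355
[ 0.23748909 -0.52362415  0.25326129] [[-9.10717956e-01 -8.69849324e-05  4.13028810e-01]
 [-4.13028818e-01  1.16927760e-04 -9.10717949e-01]
 [ 3.09242057e-05 -9.99999989e-01 -1.42415494e-04]] 0.0854980532533148 1.2
```

View pics/top0.png

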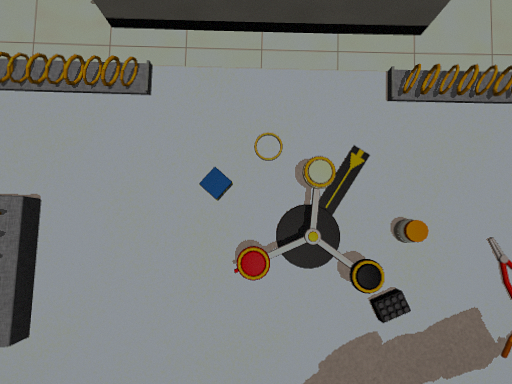

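View pics/side0.png

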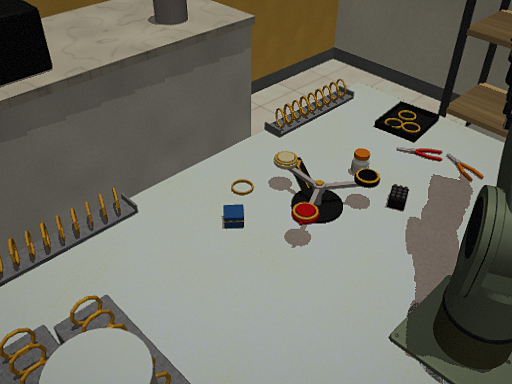

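```bash
cat > meas.py <<'E'
from h import *
def measure(c,verbose=True):
    out={}
    for q in ["cushion_red","cushion_black","cushion_cream"]:
        for o in outline_of(c,q)[:1]:
            m=o["mask"].astype(np.uint8); cn=max(cv2.findContours(m,0,2)[0],key=cv2.contourArea)
            (x,y),r=cv2.minEnclosingCircle(cn); p=at_z(c,(y,x),0.098); out[q]=p; print(q,round(o["p"],2),np.round([y,x,r],1),np.round(p,4))
    return out
def circ3(a,b,c):
    A=2*np.array([b-a,c-a]);return np.linalg.solve(A,[b@b-a@a,c@c-a@a])
E
python3 - <<'E'
from meas import *
c=imaging.camera("top"); o=measure(c)
P=[v[:2] for v in o.values()]; h=circ3(*P); print("hub",h,"mean",np.mean(P,0),"r",[np.linalg.norm(p-h) for p in P])
hsv=cv2.cvtColor(c["img"],cv2.COLOR_RGB2HSV)
gold=cv2.inRange(hsv,(18,120,80),(35,255,255))
# cap
n,l,st,ce=cv2.connectedComponentsWithStats(gold)
for i in range(1,n):
    x,y=ce[i]
    if st[i,4]>15 and 200<x<420 and 130<y<290: print("gold",np.round(ce[i],1),st[i],np.round(at_z(c,(y,x),.09 if 230<y<245 else .008),4))
for k,p in o.items(): d=p[:2]-h; print(k,np.degrees(np.arctan2(d[1],d[0])))
# tongue corners: dark pixels (V<60) fit
dark=((hsv[...,2]<70)|(gold>0)).astype(np.uint8); dark[:140]=0;dark[212:]=0;dark[:,:325]=0;dark[:,385:]=0
n,l,st,ce=cv2.connectedComponentsWithStats(dark); i=1+np.argmax(st[1:,4]); ys,xs=np.where(l==i)
w=np.array([at_z(c,(y,x),.007)[:2] for y,x in zip(ys,xs)]); w=w[(np.linalg.norm(w-h,axis=1)>.14)]
print(cv2.minAreaRect(w.astype(np.float32)*1000)); d=w.mean(0)-h; print("tongue dir",np.degrees(np.arctan2(d[1],d[0])),np.linalg.norm(w-h,axis=1).max(),len(w))
save(c,"top1.png",(125,305,200,440))
E
```

```text
cushion_red 0.83 [264.  252.   18.4] [0.477  0.0288 0.098 ]
cushion_black 0.6 [275.7 366.6  17.9] [ 0.46   -0.2111  0.098 ]
cushion_cream 0.67 [172.4 318.5  16.9] [ 0.6753 -0.1085  0.098 ]
hub [ 0.53728506 -0.09599454] mean [ 0.53745873 -0.09689292] r [np.float64(0.13861574830732196), np.float64(0.1386157483073218), np.float64(0.13861574830732187)]
gold [267.9 146. ] [255 133  27  27 149] [ 0.7503 -0.001   0.008 ]
gold [349.8 168.5] [326 149  38  59 262] [ 0.701  -0.1979  0.008 ]
gold [319.5 171.7] [304 157  32  30 290] [ 0.6912 -0.1259  0.008 ]
gold [416.4 230.5] [406 220  22  21 345] [ 0.5572 -0.319   0.09  ]
gold [312.8 236. ] [308 232  10  10  74] [ 0.5389 -0.0992  0.09  ]
gold [252.9 263.1] [238 248  31  32 252] [0.4712 0.027  0.008 ]
gold [367.5 276.4] [352 261  32  32 296] [ 0.4489 -0.2395  0.008 ]
cushion_red 115.76206766988787
cushion_black -123.88696120884163
cushion_cream -5.158474607771562
((711.4666137695312, -180.04544067382812), (84.7190933227539, 108.0326919555664), 58.89738464355469)
tongue dir -30.695494447159412 0.24734945613055973 886
```

View pics/top1.png

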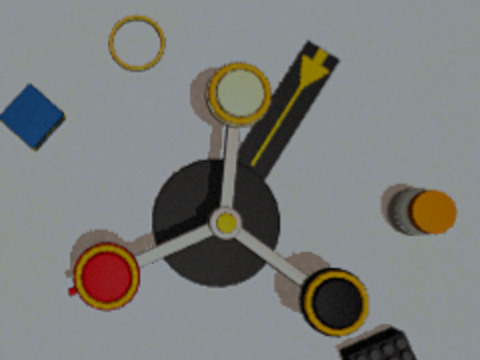

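step_arm --pt "0.03 0.05 0 0 0 0 0" --pt "0.06 0.1 0 0 0 0 0" --pt "0.09 0.16 0 0 0 0 0" --pt "0.12 0.22 0 0 0 0 0" --pt "0.15 0.275 0 0 0 0 0" --pt "0.18 0.33 0 0 0 0 0" --pt "0.21 0.385 0 0 0 0 0" --pt "0.237 0.434 0 0 0 0 0" --pt "0.237 0.434 0 0 0 0 0" --pt "0.237 0.434 0 0 0 0 0"

```text
time_s: 2.65
position: [0.4744, -0.0898, 0.2532]
orientation: [[-0.911, -0.0, 0.413], [-0.413, -0.0, -0.911], [0.0, -1.0, 0.0]]
force: [-0.1, -0.9, -0.5]
gripper_width: 0.0002
```

Run:
```python
from meas import *
c=imaging.camera("wrist"); save(c,"w0.png"); s=env.sense()
print(s["position"],s["gripper_width"],env.tips_ahead,s["q"],s["time_s"],s["orientation"][:,2])
# better hub/angles from earlier pixel centres (top camera fixed)
t=imaging.camera("top")
hub=at_z(t,(236,312.8),.09)[:2]
for n,px,z,k in [("red",(263.1,252.9),.1,0),("black",(276.4,367.5),.1,120),("cream",(171.7,319.5),.1,240)]:
    d=at_z(t,px,z)[:2]-hub; print(n,np.round(d+hub,4),np.linalg.norm(d),(np.degrees(np.arctan2(d[1],d[0]))-k)%360)
print(hub)
```

```text
[ 0.47415863 -0.09050313  0.25329377] -9.352440338175598e-05 0.022 [ 0.08876646  0.5740206   0.05713586  1.81148144 -0.04453922  0.75748841
 -0.9768834 ] 2.7 [ 4.12117751e-01 -9.11130555e-01  2.68067918e-04]
red [0.479 0.027] 0.13974612636937178 115.40869596715154
black [ 0.4589 -0.2123] 0.13857382698264856 114.69791724803429
cream [ 0.6765 -0.1102] 0.1379830132926228 115.4188405743686
[ 0.53900243 -0.09922576]
```

View pics/w0.png

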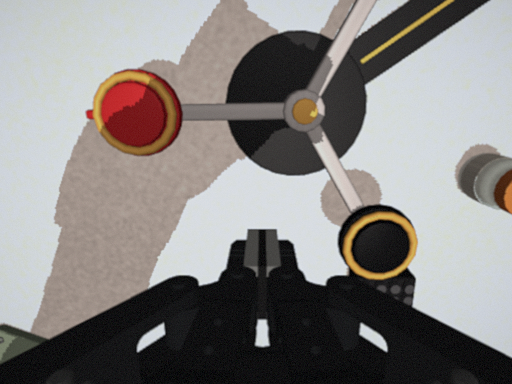

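step_arm --pt "0.014 0 -0.03 0 0 0 0" --pt "0.014 0 -0.06 0 0 0 0" --pt "0.014 0 -0.09 0 0 0 0" --pt "0.014 0 -0.115 0 0 0 0" --pt "0.014 0 -0.135 0 0 0 0" --pt "0.014 0 -0.15 0 0 0 0" --pt "0.014 0 -0.16 0 0 0 0" --pt "0.014 0 -0.167 0 0 0 0" --pt "0.014 0 -0.167 0 0 0 0"

```text
time_s: 3.88
position: [0.488, -0.0908, 0.0863]
orientation: [[-0.911, -0.0, 0.411], [-0.411, -0.0, -0.911], [0.0, -1.0, 0.0]]
force: [-0.0, -0.1, 1.4]
gripper_width: 0.0001
```

Run:
```python
from meas import *
s=env.sense(); p=s["position"];print(p,s["force"],s["time_s"])
hub=np.array([.538,-.0985])
for a in range(170,-16,-5): q=hub+.05*np.array([np.cos(np.radians(a)),np.sin(np.radians(a))]); print(a,np.round(q-p[:2],3),end="; ")
c=imaging.camera("side"); save(c,"s1.png",(100,300,200,440))
```

```text
[ 0.48803587 -0.09083669  0.08625454] [-0.03905857 -0.10379461  1.44125791] 3.875
170 [0.001 0.001]; 165 [0.002 0.005]; 160 [0.003 0.009]; 155 [0.005 0.013]; 150 [0.007 0.017]; 145 [0.009 0.021]; 140 [0.012 0.024]; 135 [0.015 0.028]; 130 [0.018 0.031]; 125 [0.021 0.033]; 120 [0.025 0.036]; 115 [0.029 0.038]; 110 [0.033 0.039]; 105 [0.037 0.041]; 100 [0.041 0.042]; 95 [0.046 0.042]; 90 [0.05  0.042]; 85 [0.054 0.042]; 80 [0.059 0.042]; 75 [0.063 0.041]; 70 [0.067 0.039]; 65 [0.071 0.038]; 60 [0.075 0.036]; 55 [0.079 0.033]; 50 [0.082 0.031]; 45 [0.085 0.028]; 40 [0.088 0.024]; 35 [0.091 0.021]; 30 [0.093 0.017]; 25 [0.095 0.013]; 20 [0.097 0.009]; 15 [0.098 0.005]; 10 [0.099 0.001]; 5 [ 0.1   -0.003]; 0 [ 0.1   -0.008]; -5 [ 0.1   -0.012]; -10 [ 0.099 -0.016]; -15 [ 0.098 -0.021];
```

View pics/s1.png

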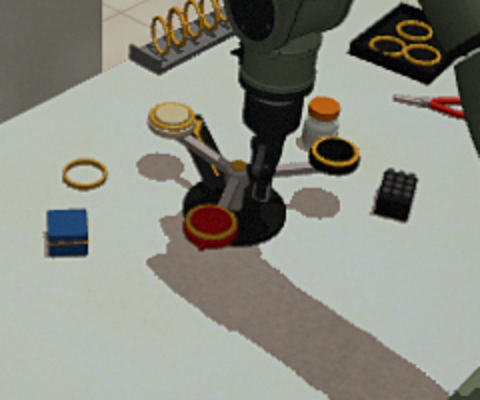

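step_arm --pt "0.002 0.005 0 0 0 0 0" --pt "0.003 0.009 0 0 0 0 0" --pt "0.005 0.013 0 0 0 0 0" --pt "0.007 0.017 0 0 0 0 0" --pt "0.009 0.021 0 0 0 0 0" --pt "0.012 0.024 0 0 0 0 0" --pt "0.015 0.028 0 0 0 0 0" --pt "0.018 0.031 0 0 0 0 0" --pt "0.021 0.033 0 0 0 0 0" --pt "0.025 0.036 0 0 0 0 0"

```text
time_s: 5.18
position: [0.5133, -0.0548, 0.0866]
orientation: [[-0.912, -0.0, 0.411], [-0.411, -0.0, -0.912], [0.0, -1.0, 0.0]]
force: [-0.5, -0.7, 1.2]
gripper_width: 0.0001
```

```bash
cat > ang.py <<'E'
from h import *
HUB=np.array([.5385,-.0987])
def ang(show=True):
    c=imaging.camera("top"); r=[]
    for q,k in [("cushion_red",0),("cushion_black",120),("cushion_cream",240)]:
        for o in outline_of(c,q)[:1]:
            m=cv2.morphologyEx(o["mask"].astype(np.uint8),cv2.MORPH_OPEN,np.ones((7,7)))
            if m.sum()<300: continue
            cn=max(cv2.findContours(m,0,2)[0],key=cv2.contourArea); (x,y),R=cv2.minEnclosingCircle(cn)
            d=at_z(c,(y,x),.099)[:2]-HUB; r.append((q[8:],round(o["p"],2),round(R,1),round(np.linalg.norm(d),4),round((np.degrees(np.arctan2(d[1],d[0]))-k+180)%360-180,1)))
    print(*r,sep="\n"); return c
E
python3 - <<'E'
from ang import *
c=ang();s=env.sense(); print(s["position"],s["force"],s["time_s"])
E
```

```text
('red', 0.72, 26.2, np.float64(0.1159), np.float64(-22.1))
('cream', 0.74, 16.5, np.float64(0.1364), np.float64(98.3))
[ 0.51324466 -0.05474135  0.08654552] [ 0.28109409 -0.62873437  0.03454126] 5.375
```

step_arm --pt "0.004 0.002 0 0 0 0 0" --pt "0.008 0.003 0 0 0 0 0" --pt "0.012 0.005 0 0 0 0 0" --pt "0.016 0.006 0 0 0 0 0" --pt "0.021 0.006 0 0 0 0 0" --pt "0.025 0.006 0 0 0 0 0" --pt "0.029 0.006 0 0 0 0 0" --pt "0.034 0.006 0 0 0 0 0" --pt "0.038 0.005 0 0 0 0 0" --pt "0.042 0.003 0 0 0 0 0"

```text
time_s: 6.62
position: [0.5555, -0.0518, 0.0865]
orientation: [[-0.911, 0.0, 0.412], [-0.412, -0.0, -0.911], [-0.0, -1.0, 0.0]]
force: [-1.3, 0.6, 0.4]
gripper_width: 0.0001
```

Run:
```python
from ang import *
c=ang();s=env.sense(); print(s["position"],s["force"],s["time_s"]);save(c,"t2.png",(125,305,200,440))
```

```text
('red', 0.66, 16.6, np.float64(0.142), np.float64(46.6))
('black', 0.44, 27.9, np.float64(0.1553), np.float64(-146.8))
('cream', 0.62, 17.7, np.float64(0.1378), np.float64(45.7))
[ 0.55537368 -0.05179404  0.08657165] [ 0.99401597 -0.39987172  0.04925359] 6.825
```

View pics/t2.png

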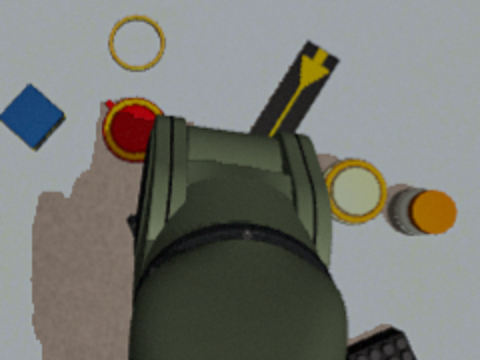

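step_arm --pt "0.004 -0.001 0 0 0 0 0" --pt "0.008 -0.003 0 0 0 0 0" --pt "0.012 -0.006 0 0 0 0 0" --pt "0.015 -0.008 0 0 0 0 0" --pt "0.018 -0.011 0 0 0 0 0" --pt "0.021 -0.015 0 0 0 0 0" --pt "0.024 -0.018 0 0 0 0 0" --pt "0.026 -0.022 0 0 0 0 0" --pt "0.028 -0.026 0 0 0 0 0" --pt "0.03 -0.03 0 0 0 0 0"

```text
time_s: 8.07
position: [0.5855, -0.0821, 0.0866]
orientation: [[-0.911, 0.001, 0.412], [-0.412, -0.0, -0.911], [-0.001, -1.0, 0.001]]
force: [-0.6, 0.9, -0.0]
gripper_width: 0.0
```

Run:
```python
from ang import *
c=ang();s=env.sense(); p=s["position"];print(p,s["force"],s["time_s"])
d=p[:2]-HUB;a=np.degrees(np.arctan2(d[1],d[0]));print("finger ang",a,np.linalg.norm(d))
for b in range(20,-16,-3): print(b,np.round(HUB+.05*np.array([np.cos(np.radians(b)),np.sin(np.radians(b))])-p[:2],4),end="; ")
# arrow line fit: gold on tongue
hsv=cv2.cvtColor(c["img"],cv2.COLOR_RGB2HSV);g=cv2.inRange(hsv,(18,120,80),(35,255,255));g[:145]=0;g[172:]=0;g[:,:338]=0;g[:,372:]=0
ys,xs=np.where(g);w=np.array([at_z(c,(y,x),.0075)[:2] for y,x in zip(ys,xs)]);d=w.mean(0)-HUB
print("arrow",len(w),w.mean(0),np.degrees(np.arctan2(d[1],d[0])),np.linalg.norm(d)); save(c,"t3.png",(125,305,200,440))
```

```text
('black', 0.89, 17.3, np.float64(0.1377), np.float64(-4.9))
[ 0.58546509 -0.08193162  0.0865997 ] [ 0.40351173 -0.33136355 -0.31747658] 8.275
finger ang 19.648562545260823 0.04986881209957654
20 [0.     0.0003]; 17 [ 0.0009 -0.0021]; 14 [ 0.0015 -0.0047]; 11 [ 0.0021 -0.0072]; 8 [ 0.0025 -0.0098]; 5 [ 0.0028 -0.0124]; 2 [ 0.003 -0.015]; -1 [ 0.003  -0.0176]; -4 [ 0.0029 -0.0203]; -7 [ 0.0027 -0.0229]; -10 [ 0.0023 -0.0255]; -13 [ 0.0018 -0.028 ]; arrow 195 [ 0.72377948 -0.2121205 ] -31.473257779398047 0.2172388006925599
```

View pics/t3.png

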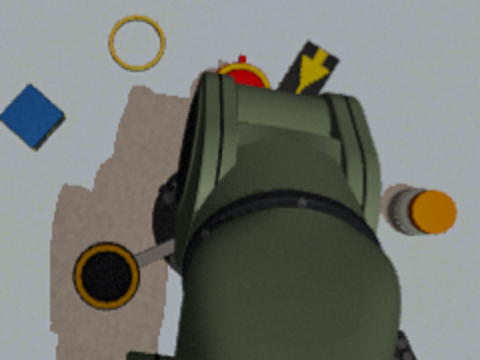

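step_arm --pt "0.001 -0.002 0 0 0 0 0" --pt "0.0015 -0.005 0 0 0 0 0" --pt "0.002 -0.0075 0 0 0 0 0" --pt "0.0025 -0.01 0 0 0 0 0" --pt "0.003 -0.0125 0 0 0 0 0" --pt "0.003 -0.015 0 0 0 0 0" --pt "0.003 -0.017 0 0 0 0 0" --pt "0.003 -0.0185 0 0 0 0 0" --pt "0.003 -0.0195 0 0 0 0 0" --pt "0.003 -0.0203 0 0 0 0 0"

```text
time_s: 9.52
position: [0.5885, -0.1022, 0.0866]
orientation: [[-0.911, 0.001, 0.411], [-0.411, -0.0, -0.911], [-0.001, -1.0, 0.001]]
force: [-0.3, 1.2, 0.1]
gripper_width: -0.0005
```

Run:
```python
from ang import *
c=ang();s=env.sense(); p=s["position"];print(p,s["force"],s["time_s"])
d=p[:2]-HUB;a=np.degrees(np.arctan2(d[1],d[0]));print("finger ang",a)
c=imaging.camera("side")
for o in outline_of(c,"cushion_red")[:1]:
    print(o["p"],o["position"],at_d(c,o["position"]))
```

```text
('black', 0.79, 16.8, np.float64(0.1389), np.float64(-26.8))
[ 0.58847785 -0.10223942  0.08660058] [-0.90378974  0.07186958 -0.65460811] 9.725
finger ang -4.050907268082878
0.52 [154.5, 297.2] [ 0.66116317 -0.14340238  0.09897522]
```

step_arm --pt "0 -0.001 0 0 0 0 0" --pt "-0.0002 -0.002 0 0 0 0 0" --pt "-0.0003 -0.003 0 0 0 0 0" --pt "-0.0004 -0.0036 0 0 0 0 0" --pt "-0.0004 -0.0038 0 0 0 0 0" --pt "-0.0004 -0.0038 0 0 0 0 0" --pt "-0.0004 -0.0038 0 0 0 0 0" --pt "-0.0004 -0.0038 0 0 0 0 0"

```text
time_s: 10.82
position: [0.5881, -0.106, 0.0866]
orientation: [[-0.911, 0.001, 0.411], [-0.411, -0.001, -0.911], [-0.001, -1.0, 0.001]]
force: [-0.2, 0.5, -0.2]
gripper_width: 0.0001
```

Run:
```python
from ang import *
c=ang();s=env.sense(); print(s["position"],s["force"],s["time_s"])
```

```text
('black', 0.92, 16.3, np.float64(0.1389), np.float64(-31.1))
[ 0.5880747  -0.10605925  0.086616  ] [-0.39007269  1.86324409  0.38288649] 11.025
```

step_arm --pt "0 0.004 0 0 0 0 0" --pt "0 0.01 0 0 0 0 0" --pt "0 0.015 0 0 0 0 0" --pt "0 0.015 0.01 0 0 0 0" --pt "0 0.015 0.04 0 0 0 0" --pt "0 0.015 0.08 0 0 0 0" --pt "0 0.015 0.12 0 0 0 0" --pt "0 0.015 0.16 0 0 0 0" --pt "-0.02 0.015 0.19 0 0 0 0" --pt "-0.04 0.015 0.2 0 0 0 0"

```text
time_s: 12.28
position: [0.5477, -0.0913, 0.2888]
orientation: [[-0.912, 0.004, 0.411], [-0.411, -0.001, -0.912], [-0.003, -1.0, 0.002]]
force: [-0.1, 0.4, -0.6]
gripper_width: -0.0001
```

step_arm --pt "-0.03 -0.03 0 0 0 0 0" --pt "-0.06 -0.08 0 0 0 0 0" --pt "-0.09 -0.13 0 0 0 0 0" --pt "-0.12 -0.18 0 0 0 0 0" --pt "-0.15 -0.23 0 0 0 0 0" --pt "-0.18 -0.28 0 0 0 0 0" --pt "-0.21 -0.32 0 0 0 0 0" --pt "-0.22 -0.35 0 0 0 0 0" --pt "-0.22 -0.35 0 0 0 0 0" --pt "-0.22 -0.35 0 0 0 0 0"

```text
time_s: 13.52
position: [0.328, -0.4408, 0.2893]
orientation: [[-0.911, 0.004, 0.412], [-0.412, -0.001, -0.911], [-0.003, -1.0, 0.003]]
force: [0.3, 0.2, 0.4]
gripper_width: 0.0001
```

Run:
```python
from ang import *
c=ang();s=env.sense(); print(s["position"],s["force"],s["time_s"]);save(c,"t4.png",(125,305,200,440))
hsv=cv2.cvtColor(c["img"],cv2.COLOR_RGB2HSV);g=cv2.inRange(hsv,(18,120,80),(35,255,255))
n,l,st,ce=cv2.connectedComponentsWithStats(g)
for i in range(1,n):
    x,y=ce[i]
    if st[i,4]>15 and 200<x<420 and 130<y<290: print("gold",np.round(ce[i],1),st[i])
```

```text
('red', 0.62, 17.5, np.float64(0.1372), np.float64(-31.0))
('black', 0.73, 16.8, np.float64(0.139), np.float64(-30.8))
('cream', 0.64, 17.4, np.float64(0.1367), np.float64(-31.6))
[ 0.32817485 -0.44072478  0.28910712] [ 1.04389243 -0.19136358  0.30568577] 13.725
gold [267.7 146. ] [255 133  27  27 148]
gold [351.4 172.1] [333 149  31  48 409]
gold [247.5 233.3] [232 218  32  32 276]
gold [416.4 230.6] [406 221  22  20 344]
gold [312.7 236. ] [308 232  10   9  74]
```

View pics/t4.png

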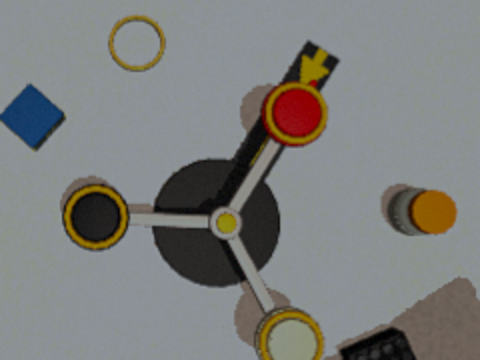

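```bash
python3 -c "
from cell import env
print(env.finish_job())"
```

```text
the job is handed in; nothing more can be done
None
```

The red cushion is lined up with the gold arrow, the hand is clear, and the job is handed in. It reports no verdict, so the checks below are my own measurements.

**What I did:** With the gripper shut, I lowered the fingertip between the red and black arms. I pushed the bare red arm clockwise, about 50 mm from the axis, through roughly 146°. I slowed down at the end, backed off and lifted away, at 13.7 s of the 40 s allowed.

**Last checks (top camera, after the hand was withdrawn):**
- **Alignment:** The three cushions gave the red arm at -31.0°, -30.8° and -31.6°. The arrow is at about -31.5°, so the red arm is within about 1° against the 5° allowed. The picture shows the nib at the arrow's tip.
- **At rest:** Readings before and after the hand left agree (-31.1° from the black cushion, then about -31°). I did not measure the rotor's speed directly.
- **Stand:** The hub shows no movement, at most 0.1 pixel.
- **Loose things:** The loose bangle and the jar cap are within about 0.2 pixels of where they were. The ring box and tool block look unmoved, but I checked those by eye only.
- **Force:** The tool force read about 2 N or less at every sideways push reading, with no sign of touching a cushion.

**Detections that disagreed:** While the arm blocked the view, two cushion readings were wrong (red at -22° once, black at -147° once). I discarded them because their outlines were the wrong size.

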